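Seat the graphite crucible in the casting cradle

ROBOT

A 7-joint arm with a two-finger parallel gripper is mounted at the origin on the work surface. World frame = base frame: x ahead of the robot, y to its left, z up, the work surface at z = 0. Lengths are in m, angles in rad, forces in N, time in s.
With the tool pointing down it reaches from about 0.425 to 0.875 m from the base axis. Payload 9.9 kg.
Tool frame: the origin (TCP) lies midway between the tips of the shut fingers; the grasp point (between the pads) lies 19 mm behind it; z points along the fingers, y is the line along which they close (so a half turn about z gives the same grasp; the last joint's range is limited). The gripper opens to 85 mm and grips with 20 to 120 N. Pads are 22 mm wide; open, the fingers measure 114 mm over their backs; the gripper's body (76 mm by 85 mm) begins 54 mm behind the grasp point. The pads swing forward as they close: fully open they stand 13 mm farther back than shut.
Start: joints at [-1.283, 0.576, 0.025, 1.437, -0.015, 1.129, -0.057], TCP at [0.245, 0.629, 0.231] pointing down, gripper open.
Joint ranges: [-2.76, 2.76], [-0.34, 2.15], [-1.52, 1.57], [0.19, 2.46], [-1.09, 4.23], [0.17, 1.99], [-2.82, 2.82]. Speed limits (rad/s): [2.22, 2.22, 3.01, 3.01, 3.14, 3.14, 3.14].

INTERFACE

Orientations are given as a 3x3 rotation matrix whose columns are the frame's x, y, z axes.
In Python, from station import env gives the robot as it stands.
- The arm moves only by the tool move_tool, called after "Emit:" as name(argument=value, ...), one argument or row to a line, values as JSON. Schema: {"type":"object","properties":{"moves":{"type":"array","items":{"type":"array","items":{"type":"array","items":{"type":"number"},"minItems":7,"maxItems":7},"minItems":1,"maxItems":20},"minItems":1,"maxItems":1},"grip_n":{"type":"number"},"only":{"type":"string"},"quiet":{"type":"boolean"},"lines":{"type":"string"}},"required":["moves"],"additionalProperties":false}. moves is a list that holds a single list of rows (three levels of brackets), with 1 to 20 rows, each of 7 numbers: dx, dy, dz in shares of the most that a row can go, 1 being 62.5 mm, then a rotation vector rx, ry, rz in normalised numbers (1 is 2 pi rad), then the finger opening in m; each row shifts and turns the commanded pose from where the row before left it, along the tool's axes as they then stand; what a row does not reach is not made up. A row lasts 1/8 s, in which the tool goes at most 0.0625 m and 0.188 rad, less where a joint would pass 70% of its speed; a pose out of reach is approached as far as the arm can. The fingers move at their own pace and stop on an object; grip_n is the grip in N (left out, the last holds). Time passes only in rows, so rows that do not move let the fingers close. The tool returns the time, the measured TCP pose, the force, the opening and the grip force at its end. only (a regular expression) keeps the lines of the reply that match it, lines (a string "A,B") keeps lines A to B, and quiet returns only ok. Shift and turn numbers lie between -1 and 1, and a call with a number outside is refused. Input that does not fit is refused with a message, and nothing moves.
- env.get_obs(): the state, without advancing time (a new reading comes with each control period).
- env.snapshot(name): name is "scene" or "top" or "wrist"; returns a dict with "img" (384x512x3 uint8, red, green, blue), "K" (3x3 intrinsics, pixels), "T" (4x4, takes a point from camera to world coordinates); the wrist camera has in their place "T_tool_cam" (4x4, takes a point from camera to tool coordinates, whose origin is the TCP and whose axes are the flange's). Camera axes: x right, y up, looking along -z (the intrinsics and any distortion apply to the point x, -y, -z); pixel columns grow to the right and rows downward; lengths in m; the calibration is good to about 2 mm. A picture is of the moment at which its call begins: read the wrist's pose just before it. There is no depth.
- env.job_done(): hands the job in; it is judged then, once.
The state is a dict: "time": time; "q": joint angles; "qvel": joint speeds; "tau": joint torques, N m; "tcp_pos": TCP position; "eef_rot": TCP orientation; "wrist_force": force on the tool from outside, world axes, zero at the start; "torque": the same for the moment, N m; "opening": finger opening in m; "grasp_force": force on a finger pad.
Only numpy, scipy, OpenCV 4.12 (cv2) and the standard library are available. Lean on these libraries where they do the work, as an engineer would, in place of code of your own. Each camera call takes 0.05 s, during which the arm holds its last target. There are 200 camera calls.

TASK

Pick up the dark graphite crucible, lower it (do not drop it) into the tapered copper liner of the blue casting cradle, and press it down lightly until the yellow line around the crucible is level with the cradle's brass rim. Stop there, since pressed much past the line it wedges in the cradle, and let go, leaving it upright. Leave the white and the clay crucibles standing where they are.

Things in the scene. Friction and masses are not known exactly. Their poses are not given: they have to be found in the camera images.
- graphite_crucible: Dark graphite crucible: an open tapered cup 80 mm tall, wall 5 mm, about 110 g. Outside diameter 40 mm at the foot, widening to 52 mm at 46 mm up, then straight to the rim; grip it across that straight top part. A yellow line runs round it 46 mm above the foot. Starts standing on the bench. Origin: centre of its underside, z up its axis; round, so yaw does not matter.
- white_crucible: White ceramic crucible: an open tapered cup of the same shape and size as the graphite one (52 mm across, 80 mm tall), with a blue line, standing on the bench. Origin: centre of its underside, z up. Not needed; leave it standing where it is.
- clay_crucible: Red-brown clay crucible: an open tapered cup of the same shape and size as the graphite one (52 mm across, 80 mm tall), with a white line, standing on the bench. Origin: centre of its underside, z up. Not needed; leave it standing where it is.
- cradle: Casting cradle, fixed to the bench: a 150 x 130 x 6 mm steel plate with a round blue housing 92 mm across, its brass rim 70 mm above the bench, holding the copper liner. When the yellow line is level with the rim, the crucible's underside is 24 mm above this origin. Origin: on the bore's axis, at bench level, z up.
- liner_floor (a point): Centre of the floor of the copper liner, a tapered cup in the cradle: bore 58 mm at the mouth (level with the rim at the start), 44 mm at the floor, 30 mm down. The crucible's foot stands on it, its line then 16 mm above the rim. Pushed with about 5 N it slides down, does not spring back, and stays; the crucible's weight alone does not move it. It jams at its end stop after 30 mm.

How it is judged:
On the way:
1. the graphite crucible is lowered, not dropped, into the mouth of the liner: upright, within 15 mm of its axis, its foot 2 to 28 mm below the rim and not yet on the liner floor (horizontal distance between graphite_crucible and cradle below 0.015 m and z of graphite_crucible in the frame of cradle between 0.042 and 0.068 m and angle between graphite_crucible's own z axis and vertical below 0.26 rad), for 0.1 s.
At the end, for the whole second after the job is handed in: The graphite crucible stands at rest in the liner, within 10 mm of its axis and upright within 10 degrees, its yellow line level with the brass rim within 9 mm, released (horizontal distance between graphite_crucible and cradle below 0.01 m and z of graphite_crucible in the frame of cradle between 0.015 and 0.033 m and angle between graphite_crucible's own z axis and vertical below 0.175 rad and linear speed of graphite_crucible below 0.02 m/s); the robot touches nothing.
It fails at once if the graphite crucible is pressed so deep that its line is more than 12 mm below the rim: wedged (horizontal distance between graphite_crucible and cradle below 0.02 m and z of graphite_crucible in the frame of cradle below 0.012 m).
It fails at once if the white or the clay crucible is shifted by more than 40 mm or tipped by more than 30 degrees (distance of any of white_crucible, clay_crucible from where it was at the start of the episode above 0.04 m or angle between any of white_crucible, clay_crucible's own z axis and vertical above 0.52 rad).
It also fails if it takes over 38 s, if anything falls off the work surface, if the arm or the gripper's body presses on something with over 40 N, if the wrist force passes 120 N, or if a joint passes its speed limit or range.

## Working session

There is one attempt and no reset: what is moved stays moved. The work goes in short steps, Python scripts to look and compute and a tool call to move; the robot and the scene stay as the last step left them, time stands still between calls to the robot, and variables do not carry over. Pictures are saved under pics/ and viewed, at most 10 in all, crops included, and the job is handed in when it is done.

```bash
mkdir -p pics; ls
```

Run:
```python
from station import env
import cv2,numpy as np
o=env.get_obs();print(o['time'],o['tcp_pos'],np.round(o['eef_rot'],3).tolist(),o['opening'])
ims=[]
for n in("scene","top"):
    s=env.snapshot(n);cv2.imwrite(f'pics/{n}0.png',s['img'][:,:,::-1]);print(n,s['K'].tolist(),np.round(s['T'],4).tolist(),[k for k in s])
```

```text
pics
station.py
0.0 [0.24505888 0.62846354 0.23047389] [[-0.932, 0.363, -0.0], [0.363, 0.932, -0.002], [-0.0, -0.002, -1.0]] 0.08550671000375297
scene [[405.76754869063586, 0.0, 253.75589006901416], [0.0, 405.76754869063586, 194.56228226598714], [0.0, 0.0, 1.0]] [[-0.5433, -0.5402, 0.6427, 1.0302], [0.8393, -0.3323, 0.4302, 0.3912], [-0.0188, 0.7732, 0.6339, 0.5559], [0.0, 0.0, 0.0, 1.0]] ['img', 'K', 'T']
top [[457.43126605388557, 0.0, 258.13572411091997], [0.0, 457.43126605388557, 188.85914918717896], [0.0, 0.0, 1.0]] [[0.006, 0.9878, -0.1559, 0.3805], [-0.9999, 0.0039, -0.0139, 0.0447], [-0.0131, 0.156, 0.9877, 1.0611], [0.0, 0.0, 0.0, 1.0]] ['img', 'K', 'T']
```

View pics/scene0.png

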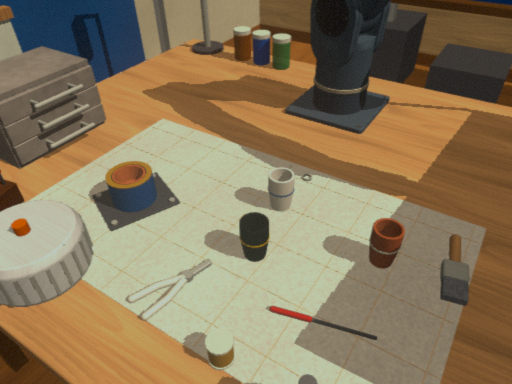

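View pics/top0.png

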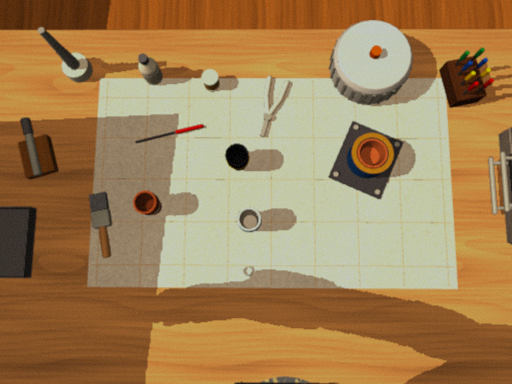

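The scene view shows the graphite cup at about (254,237) with its yellow line, the cradle at (130,187), the white cup at (281,188) and the clay cup at (385,242). In the top view they are at (237,156), (373,153), (249,219) and (146,202).

Run:
```python
import cv2,numpy as np
a=cv2.imread('pics/scene0.png');b=cv2.imread('pics/top0.png')
c=lambda im,x,y:cv2.resize(im[y:y+64,x:x+80],None,fx=5,fy=4.6875*5/4.6875,interpolation=cv2.INTER_NEAREST)[:300]
m=np.vstack([np.hstack([c(a,215,205),c(a,90,155)]),np.hstack([c(b,197,125),c(b,333,120)])])
cv2.imwrite('pics/m.png',m);print(m.shape)
for im,p in((a,[(254,220),(254,230),(254,240),(254,245),(112,172),(131,165),(130,195)]),(b,[(237,156),(237,145),(355,152),(373,135),(352,158)])):
    for q in p: print(q,im[q[1],q[0]][::-1],cv2.cvtColor(im[q[1]:q[1]+1,q[0]:q[0]+1],cv2.COLOR_BGR2HSV)[0,0])
```

```text
(600, 800, 3)
(254, 220) [48 47 40] [26 43 48]
(254, 230) [42 42 37] [30 30 42]
(254, 240) [45 48 35] [37 69 48]
(254, 245) [61 58 35] [ 27 109  61]
(112, 172) [150 108  47] [ 18 175 150]
(131, 165) [164  92  50] [ 11 177 164]
(130, 195) [48 62 79] [106 100  79]
(237, 156) [13 11  4] [ 23 177  13]
(237, 145) [4 8 9] [ 96 142   9]
(355, 152) [183 120  25] [ 18 220 183]
(373, 135) [184 118  19] [ 18 229 184]
(352, 158) [116  81  47] [ 15 152 116]
```

View pics/m.png

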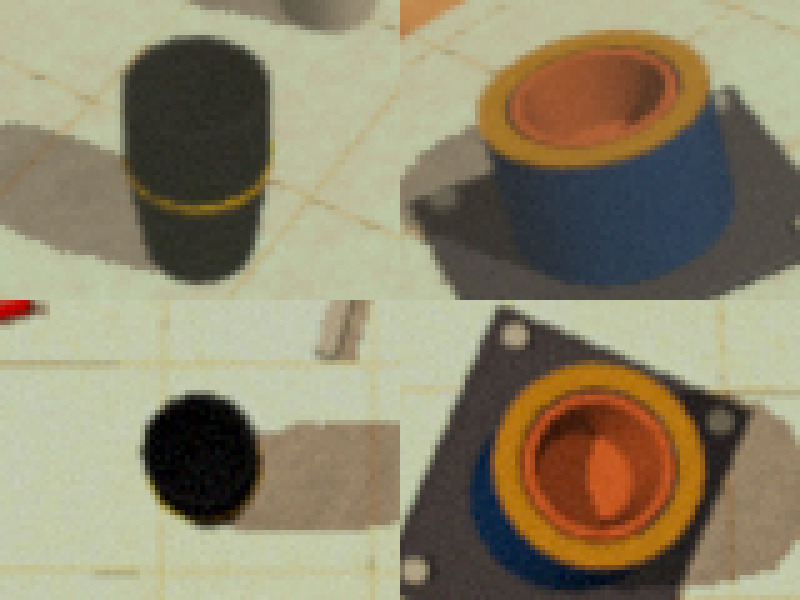

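The montage shows the two rims clearly: brass ring outer edges in both views, and the graphite cup's upper rim arc in both, with the yellow line visible in the scene view at crop (200,208).

Create h.py:
```python
import cv2,numpy as np
def ray(s,p,T=None):
    T=s['T'] if T is None else T; K=s['K']
    d=np.array([(p[0]-K[0,2])/K[0,0],-(p[1]-K[1,2])/K[1,1],-1.])
    d=T[:3,:3]@d; return T[:3,3],d/np.linalg.norm(d)
def tri(rs):
    A=0;b=0
    for o,d in rs:
        P=np.eye(3)-np.outer(d,d);A=A+P;b=b+P@o
    X=np.linalg.solve(A,b);return X,[np.linalg.norm((np.eye(3)-np.outer(d,d))@(X-o)) for o,d in rs]
def onz(r,z): o,d=r;return o+d*(z-o[2])/d[2]
def blob(mask,c):
    cs,_=cv2.findContours(mask.astype(np.uint8),cv2.RETR_EXTERNAL,cv2.CHAIN_APPROX_NONE)
    cs=[k for k in cs if cv2.contourArea(k)>30]
    return min(cs,key=lambda k:np.linalg.norm(k[:,0].mean(0)-c))[:,0]
```

Run:
```python
from station import env
from h import *
S={n:env.snapshot(n) for n in("scene","top")}
R={'cr':[], 'gr':[]}
for n,cc,gc,frac in(("scene",(119+10,170),(254,237),.5),("top",(373,153),(237,156),.65)):
    s=S[n];im=cv2.GaussianBlur(s['img'],(3,3),0);h=cv2.cvtColor(im,cv2.COLOR_RGB2HSV).astype(int)
    m=(h[...,0]<=23)&(h[...,0]>=4)&(h[...,1]>145)&(h[...,2]>85)
    w=np.zeros_like(m);w[cc[1]-35:cc[1]+35,cc[0]-35:cc[0]+35]=1
    k=blob(m&w,cc);e=cv2.fitEllipse(k[:,None]);print(n,'cradle',e);R['cr'].append(ray(s,e[0]))
    g=(h[...,2]<(75 if n=='scene' else 60)); w[:]=0;w[gc[1]-40:gc[1]+40,gc[0]-40:gc[0]+40]=1
    k=blob(g&w,gc);y0,y1=k[:,1].min(),k[:,1].max()
    q=k[k[:,1]<(y0+ (10 if n=='scene' else frac*(y1-y0)))];e=cv2.fitEllipse(q[:,None]);print(n,'gr',e,k.min(0),k.max(0));R['gr'].append(ray(s,e[0]))
for k in R: print(k,tri(R[k]),[onz(r,.07 if k=='cr' else .08) for r in R[k]])
for n,p in(('white',(249,217)),('clay',(146,201))): print(n,onz(ray(S['top'],p),.08))
```

```text
scene cradle ((128.1306610107422, 174.5950164794922), (24.267650604248047, 45.29722213745117), 78.07254791259766)
scene gr ((253.9442138671875, 221.65037536621094), (16.81552505493164, 26.287187576293945), 90.6678695678711) [240 213] [267 245]
top cradle ((372.36566162109375, 152.68612670898438), (40.47000503540039, 42.41993713378906), 121.22970581054688)
top gr ((236.7635498046875, 155.6544189453125), (21.18622398376465, 22.483959197998047), 163.10113525390625) [226 144] [248 169]
cr (array([ 0.61794724, -0.19256638,  0.06982379]), [np.float64(0.0016042943966144228), np.float64(0.001604294396614422)]) [array([ 0.61753285, -0.19059612,  0.07      ]), array([ 0.6190311 , -0.19378978,  0.07      ])]
gr (array([0.60871249, 0.10685882, 0.07931226]), [np.float64(0.001014821993092558), np.float64(0.0010148219930924394)]) [array([0.60886581, 0.1081796 , 0.08      ]), array([0.60908048, 0.10594679, 0.08      ])]
white [0.47400424 0.07780286 0.08      ]
clay [0.50774242 0.30167038 0.08      ]
```

Two-view measurements: graphite rim centre is (0.609, 0.107, 0.079) and cradle rim centre is (0.618, -0.1925, 0.070). Both heights match the text. Moving above the cup next.

The manual's scale: shifts go in shares of 62.5 mm and turns go in shares of 2 pi rad. Converting my numbers, -0.033 m is -0.528, -0.022 m is -0.352.

Emit:
move_tool(
  moves=[
    [[-0.528,-0.352,0,0,0,0,0.085],[-0.528,-0.352,0,0,0,0,0.085],[-0.528,-0.352,0,0,0,0,0.085],[-0.528,-0.352,0,0,0,0,0.085],[-0.528,-0.352,0,0,0,0,0.085],[-0.528,-0.352,0,0,0,0,0.085],[-0.528,-0.352,0,0,0,0,0.085],[-0.528,-0.352,0,0,0,0,0.085],[-0.528,-0.352,0,0,0,0,0.085],[-0.528,-0.352,0,0,0,0,0.085],[-0.528,-0.352,0,0,0,0,0.085],[-0.528,-0.352,0,0,0,0,0.085],[-0.528,-0.352,0,0,0,0,0.085],[-0.528,-0.352,0,0,0,0,0.085],[-0.528,-0.352,0,0,0,0,0.085],[-0.528,-0.352,0,0,0,0,0.085],[0,0,0,0,0,0,0.085]],
  ],
)

```text
time: 2.33
tcp_pos: [0.6106, 0.1051, 0.231]
eef_rot: [[-0.93, 0.368, 0.0], [0.368, 0.93, -0.002], [-0.001, -0.002, -1.0]]
wrist_force: [0.2, 0.1, -1.0]
opening: 0.0851
grasp_force: 0.0
```

Run:
```python
from station import env
from h import *
o=env.get_obs();s=env.snapshot('wrist');cv2.imwrite('pics/w1.png',s['img'][:,:,::-1])
print(o['time'],o['tcp_pos'],o['eef_rot'].round(3).tolist());print(s['T_tool_cam'].round(3).tolist())
```

```text
2.325 [0.61063636 0.10507286 0.23097288] [[-0.93, 0.368, 0.0], [0.368, 0.93, -0.002], [-0.001, -0.002, -1.0]]
[[-0.001, 0.966, 0.259, 0.066], [1.0, 0.001, 0.0, 0.001], [-0.0, 0.259, -0.966, -0.142], [0.0, 0.0, 0.0, 1.0]]
```

View pics/w1.png

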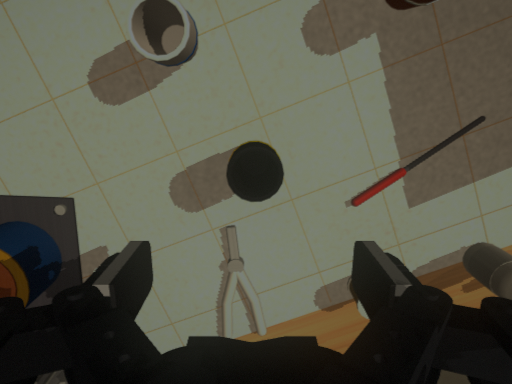

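The wrist view shows the dark cup at (255,171), centred between the fingers in the closing direction. The yellow line just peeks out on its upper side.

Run:
```python
from station import env
from h import *
o=env.get_obs();s=env.snapshot('wrist')
T=np.eye(4);T[:3,:3]=o['eef_rot'];T[:3,3]=o['tcp_pos'];T=T@s['T_tool_cam']
g=cv2.cvtColor(cv2.GaussianBlur(s['img'],(3,3),0),cv2.COLOR_RGB2HSV)[...,2]<75
w=np.zeros_like(g);w[130:215,215:300]=1
k=blob(g&w,(255,171));y0,y1=k[:,1].min(),k[:,1].max();q=k[k[:,1]>y0+.3*(y1-y0)]
e=cv2.fitEllipse(q[:,None]);print(e)
p=onz(ray(s,e[0],T),.08);print(p)
t=np.array([.6087,.107,.080]);
for a in(p,t):print(o['eef_rot'].T@(np.array([a[0],a[1],.053])-o['tcp_pos']))
```

```text
((251.8736114501953, 175.3828887939453), (55.42321014404297, 56.526737213134766), 96.97132110595703)
[0.60858533 0.10860473 0.08      ]
[0.00133978 0.00071577 0.17793688]
[ 0.00064587 -0.00073571  0.17793774]
```

Converted, 0.03 m is 0.48, 0.001 m is 0.016.

Emit:
move_tool(
  moves=[
    [[0.016,0,0.48,0,0,0,0.085],[0,0,0.48,0,0,0,0.085],[0,0,0.48,0,0,0,0.085],[0,0,0.48,0,0,0,0.085],[0,0,0.48,0,0,0,0.085],[0,0,0.32,0,0,0,0.085],[0,0,0.128,0,0,0,0.085],[0,0,0,0,0,0,0.085],[0,0,0,0,0,0,0.04],[0,0,0,0,0,0,0.04],[0,0,0,0,0,0,0.04],[0,0,0,0,0,0,0.04],[0,0,0,0,0,0,0.04],[0,0,0,0,0,0,0.04]],
  ],
  grip_n=40,
)

```text
time: 4.18
tcp_pos: [0.6089, 0.1095, 0.0545]
eef_rot: [[-0.932, 0.363, 0.002], [0.363, 0.932, 0.0], [-0.001, 0.001, -1.0]]
wrist_force: [-0.6, -0.8, 5.8]
opening: 0.0504
grasp_force: 40.9
```

Grip is firm at 41 N. Lifting.

Converted, -0.03 m is -0.48, -0.02 m is -0.32.

Emit:
move_tool(
  moves=[
    [[0,0,-0.16,0,0,0,0.04],[0,0,-0.32,0,0,0,0.04],[0,0,-0.48,0,0,0,0.04],[0,0,-0.48,0,0,0,0.04],[0,0,-0.32,0,0,0,0.04],[0,0,0,0,0,0,0.04]],
  ],
)

```text
time: 4.92
tcp_pos: [0.6093, 0.1096, 0.1654]
eef_rot: [[-0.932, 0.363, 0.004], [0.363, 0.932, 0.001], [-0.003, 0.002, -1.0]]
wrist_force: [0.1, 0.1, -1.3]
opening: 0.0511
grasp_force: 41.9
```

Run:
```python
from station import env
from h import *
for n in("scene","wrist"):
    s=env.snapshot(n);cv2.imwrite(f'pics/{n}2.png',s['img'][:,:,::-1])
a=cv2.imread('pics/scene2.png')[110:290,160:360];b=cv2.imread('pics/wrist2.png')
cv2.imwrite('pics/m2.png',np.hstack([cv2.resize(a,(400,360)),cv2.resize(b,(400,300))] if 0 else [cv2.resize(a,(400,360)),cv2.resize(b,(400,360))]))
```

```text
(no output)
```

View pics/m2.png

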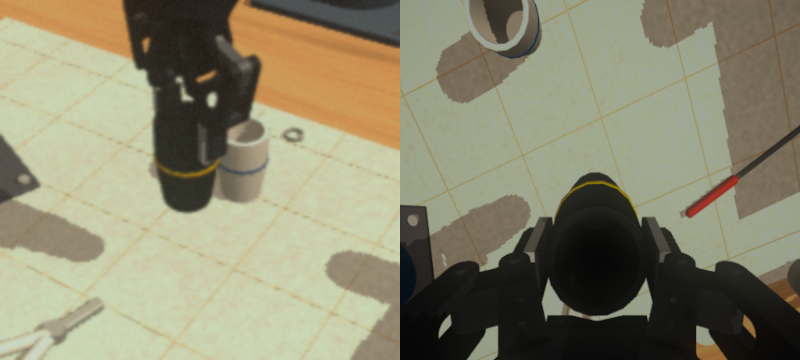

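The cup is held upright, its yellow line clear below the fingertips, and the white cup is undisturbed at scene-crop (243,160). Carrying it over the cradle.

Converted, -0.028 m is -0.448, -0.012 m is -0.192.

Emit:
move_tool(
  moves=[
    [[-0.064,-0.16,0,0,0,0,0.04],[-0.128,-0.288,0,0,0,0,0.04],[-0.16,-0.4,0,0,0,0,0.04],[-0.192,-0.448,0,0,0,0,0.04],[-0.192,-0.448,0,0,0,0,0.04],[-0.192,-0.448,0,0,0,0,0.04],[-0.192,-0.448,0,0,0,0,0.04],[-0.192,-0.448,0,0,0,0,0.04],[-0.192,-0.448,0,0,0,0,0.04],[-0.176,-0.4,0,0,0,0,0.04],[-0.128,-0.32,0,0,0,0,0.04],[-0.08,-0.192,0,0,0,0,0.04],[0,0,0,0,0,0,0.04],[0,0,0,0,0,0,0.04]],
  ],
)

```text
time: 6.78
tcp_pos: [0.6175, -0.1911, 0.1632]
eef_rot: [[-0.932, 0.362, -0.0], [0.362, 0.932, 0.001], [0.0, 0.001, -1.0]]
wrist_force: [-0.5, -0.8, -1.4]
opening: 0.0504
grasp_force: 41.8
```

Run:
```python
from station import env
from h import *
o=env.get_obs();print(o['tcp_pos'])
for n in("scene","wrist"):
    s=env.snapshot(n);cv2.imwrite(f'pics/{n}3.png',s['img'][:,:,::-1])
a=cv2.imread('pics/scene3.png')[90:230,60:220];b=cv2.imread('pics/wrist3.png')[100:340,90:420]
cv2.imwrite('pics/m3.png',np.hstack([cv2.resize(a,(400,350)),cv2.resize(b,(400,350))]))
```

```text
[ 0.61745582 -0.191053    0.1631929 ]
```

View pics/m3.png

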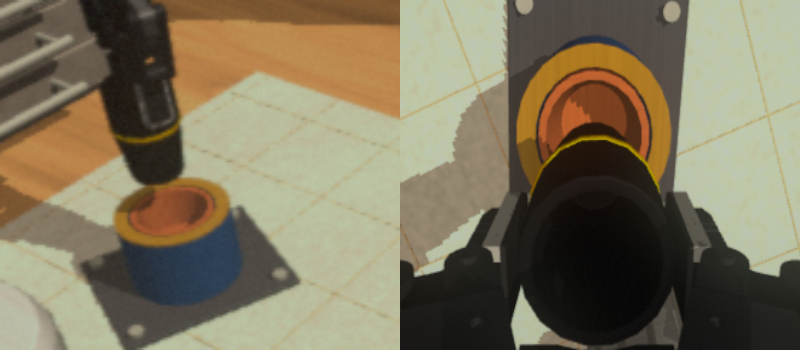

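The cup hangs upright just above the mouth. In the wrist crop the brass ring centre is at about (594,130) and the cup at about (598,260), so they are nearly lined up. I'll check the ring centre numerically.

Run:
```python
from station import env
from h import *
o=env.get_obs();s=env.snapshot('wrist')
T=np.eye(4);T[:3,:3]=o['eef_rot'];T[:3,3]=o['tcp_pos'];T=T@s['T_tool_cam']
h=cv2.cvtColor(cv2.GaussianBlur(s['img'],(3,3),0),cv2.COLOR_RGB2HSV).astype(int)
m=(h[...,0]<=24)&(h[...,0]>=4)&(h[...,1]>140)&(h[...,2]>85)
w=np.zeros_like(m);w[110:260,170:330]=1
k=blob(m&w,(250,190));k=k[k[:,1]<205]
# outer arc only: convex hull points, cast on the rim plane, circle fit
P=np.array([onz(ray(s,p,T),.07)[:2] for p in k.astype(float)])
c=np.array([.618,-.1925])
for _ in range(5):
    r=np.linalg.norm(P-c,axis=1);Q=P[abs(r-.046)<.005]
    x=np.linalg.lstsq(np.c_[2*Q,np.ones(len(Q))],(Q**2).sum(1),rcond=None)[0];c=x[:2];R=np.sqrt(x[2]+c@c)
print(c,R,len(Q),'tool',o['eef_rot'].T@(np.r_[c,0]-o['tcp_pos']))
# yellow line in the wrist: column extremes
y=(h[...,0]>22)&(h[...,0]<34)&(h[...,1]>150)&(h[...,2]>90)
k=blob(y&w,(250,195));print('yellow',k.min(0),k.max(0))
# scene: yellow line extremes and ray to z (line height)
s=env.snapshot('scene');h=cv2.cvtColor(s['img'],cv2.COLOR_RGB2HSV).astype(int)
y=(h[...,0]>19)&(h[...,0]<36)&(h[...,1]>120)&(h[...,2]>70);y[:135]=0;y[158:]=0;y[:,:95]=0;y[:,140:]=0
v,u=np.nonzero(y);print(u.min(),u.max(),v.min(),v.max(),[(i,v[u==i].mean()) for i in(u.min(),u.max())])
a,b=(np.array([i,v[u==i].mean()]) for i in(u.min(),u.max()))
print('line centre',onz(ray(s,(a+b)/2),.1632-.0545+.046))
```

```text
[ 0.61665524 -0.19176656] 0.04600502842043236 205 tool [ 0.00044536 -0.0011646   0.16327726]
yellow [210 193] [303 231]
106 132 135 146 [(np.int64(106), np.float64(144.0)), (np.int64(132), np.float64(137.0))]
line centre [ 0.62163346 -0.1848572   0.1547    ]
```

The ring is within about 1 mm of the tool axis. Lowering to mid-mouth.

Converted, 0.015 m is 0.24, 0.012 m is 0.192.

Emit:
move_tool(
  moves=[
    [[0,-0.016,0.192,0,0,0,0.04],[0,0,0.24,0,0,0,0.04],[0,0,0.192,0,0,0,0.04],[0,0,0.128,0,0,0,0.04],[0,0,0.08,0,0,0,0.04],[0,0,0,0,0,0,0.04],[0,0,0,0,0,0,0.04]],
  ],
)

```text
time: 7.85
tcp_pos: [0.6172, -0.1934, 0.1117]
eef_rot: [[-0.932, 0.363, 0.001], [0.363, 0.932, -0.0], [-0.001, 0.0, -1.0]]
wrist_force: [-0.1, 0.5, -0.7]
opening: 0.0505
grasp_force: 41.8
```

Converted, 0.005 m is 0.08, 0.004 m is 0.064.

Emit:
move_tool(
  moves=[
    [[0,0,0.08,0,0,0,0.04],[0,0,0.08,0,0,0,0.04],[0,0,0.064,0,0,0,0.04],[0,0,0.032,0,0,0,0.04],[0,0,0,0,0,0,0.04]],
  ],
)

```text
time: 8.48
tcp_pos: [0.6167, -0.1929, 0.095]
eef_rot: [[-0.932, 0.363, -0.001], [0.363, 0.932, 0.001], [0.001, 0.0, -1.0]]
wrist_force: [-0.9, 1.6, -1.4]
opening: 0.0503
grasp_force: 41.7
```

Emit:
move_tool(
  moves=[
    [[0,0,0.032,0,0,0,0.04],[0,0,0.032,0,0,0,0.04],[0,0,0.032,0,0,0,0.04],[0,0,0,0,0,0,0.04]],
  ],
)

```text
time: 8.98
tcp_pos: [0.6169, -0.193, 0.0892]
eef_rot: [[-0.932, 0.363, -0.0], [0.363, 0.932, 0.0], [0.0, 0.0, -1.0]]
wrist_force: [-1.5, 3.5, 3.0]
opening: 0.0508
grasp_force: 42.1
```

Emit:
move_tool(
  moves=[
    [[0,0,0.032,0,0,0,0.04],[0,0,0.032,0,0,0,0.04],[0,0,0,0,0,0,0.04]],
  ],
)

```text
time: 9.35
tcp_pos: [0.6169, -0.193, 0.085]
eef_rot: [[-0.932, 0.363, -0.0], [0.363, 0.932, 0.0], [0.0, 0.0, -1.0]]
wrist_force: [-0.5, 4.5, 2.7]
opening: 0.0509
grasp_force: 42.0
```

Converted, 0.002 m is 0.032.

Emit:
move_tool(
  moves=[
    [[0,0,0.032,0,0,0,0.04],[0,0,0.032,0,0,0,0.04],[0,0,0,0,0,0,0.04]],
  ],
)

```text
time: 9.72
tcp_pos: [0.6168, -0.1931, 0.081]
eef_rot: [[-0.932, 0.363, -0.0], [0.363, 0.932, 0.0], [0.0, 0.0, -1.0]]
wrist_force: [-1.5, 5.4, 1.6]
opening: 0.0504
grasp_force: 41.9
```

Run:
```python
from station import env
from h import *
for n in("scene","wrist"):
    s=env.snapshot(n);cv2.imwrite(f'pics/{n}4.png',s['img'][:,:,::-1])
a=cv2.imread('pics/scene4.png')[130:220,80:180];b=cv2.imread('pics/wrist4.png')[130:340,130:380]
cv2.imwrite('pics/m4.png',np.hstack([cv2.resize(a,(400,360)),cv2.resize(b,(400,360))]))
```

```text
(no output)
```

View pics/m4.png

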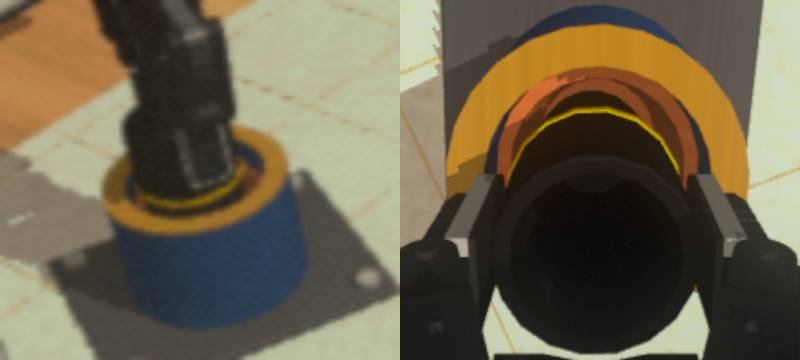

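The liner has slid down and the line is about level with the brass rim: scene crop shows the line's front at (190,206) with the ring's inner edge just below. Tool height puts the foot at about 26 mm. Releasing and retreating.

Converted, 0.001 m is 0.016.

Emit:
move_tool(
  moves=[
    [[0,0,0.016,0,0,0,0.04],[0,0,0,0,0,0,0.04],[0,0,0,0,0,0,0.07],[0,0,0,0,0,0,0.07],[0,0,0,0,0,0,0.07],[0,0,0,0,0,0,0.075]],
  ],
)

```text
time: 10.58
tcp_pos: [0.6169, -0.1937, 0.0803]
eef_rot: [[-0.932, 0.364, 0.0], [0.364, 0.932, -0.0], [-0.0, -0.0, -1.0]]
wrist_force: [0.6, -0.0, 0.1]
opening: 0.0744
grasp_force: 0.0
```

Emit:
move_tool(
  moves=[
    [[0,0,-0.08,0,0,0,0.08],[0,0,-0.24,0,0,0,0.08],[0,0,-0.48,0,0,0,0.08],[0,0,-0.64,0,0,0,0.08],[0,0,-0.64,0,0,0,0.08],[-0.64,0,-0.32,0,0,0,0.08],[-0.8,0,0,0,0,0,0.08],[-0.8,0,0,0,0,0,0.08],[0,0,0,0,0,0,0.08],[0,0,0,0,0,0,0.08]],
  ],
)

```text
time: 11.82
tcp_pos: [0.7469, -0.2441, 0.2307]
eef_rot: [[-0.932, 0.363, -0.0], [0.363, 0.932, -0.0], [0.0, -0.0, -1.0]]
wrist_force: [-1.3, -0.9, -0.2]
opening: 0.0801
grasp_force: 0.0
```

Run:
```python
from station import env
from h import *
S={n:env.snapshot(n) for n in("scene","top")}
for n in S: cv2.imwrite(f'pics/{n}5.png',S[n]['img'][:,:,::-1])
a=S['scene']['img'][130:220,80:180,::-1];b=S['top']['img'][105:195,325:425,::-1]
cv2.imwrite('pics/m5.png',np.hstack([cv2.resize(a,(400,360)),cv2.resize(b,(400,360))]))
```

```text
(no output)
```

View pics/m5.png

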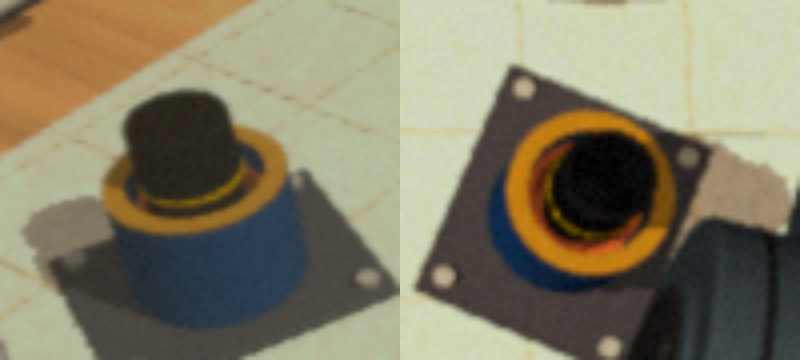

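The cup stands upright in the liner, free of the gripper, with its line near the rim. I'll measure its rim from both views to confirm the depth (expected about 0.104).

Run:
```python
from station import env
from h import *
R=[]
for n,c,x0,y0,x1,y1 in(("scene",(126,165),105,145,145,185),("top",(376,150),355,130,392,170)):
    s=env.snapshot(n);h=cv2.cvtColor(cv2.GaussianBlur(s['img'],(3,3),0),cv2.COLOR_RGB2HSV)[...,2]
    g=h<(68 if n=='scene' else 50);w=np.zeros_like(g);w[y0:y1,x0:x1]=1
    k=blob(g&w,c);a,b=k[:,1].min(),k[:,1].max()
    q=k[k[:,1]<a+(10 if n=='scene' else .65*(b-a))];e=cv2.fitEllipse(q[:,None]);print(n,e,k.min(0),k.max(0));R.append(ray(s,e[0]))
print(tri(R),[onz(r,.104) for r in R])
```

```text
scene ((124.1916275024414, 161.70651245117188), (15.8651704788208, 25.206974029541016), 82.82292175292969) [112 154] [144 179]
top ((375.4727478027344, 150.18597412109375), (23.79365348815918, 25.229537963867188), 66.2234878540039) [363 138] [388 163]
(array([ 0.61706509, -0.19311905,  0.10057798]), [np.float64(0.00018403353871275846), np.float64(0.0001840335387128421)]) [array([ 0.62010924, -0.18852233,  0.104     ]), array([ 0.61635283, -0.1924157 ,  0.104     ])]
```

The rim is at 0.101–0.105 m (the higher figure from the tool height), so the foot is at 21–25 mm, and the cup is on the cradle's axis. Both are well within tolerance.

```bash
python3 -c "
from station import env
print(env.job_done())"
```

```text
the job is handed in; nothing more can be done
None
```

The graphite crucible stands upright and released in the cradle, its yellow line level with the brass rim to within about 4 mm by my measurements, and the job is handed in; the hand-in returned no verdict, and I did not re-measure the white and clay crucibles, which the arm gave no sign of touching.

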